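Nest the parts cup from behind the oil cans

ROBOT

A 6-joint arm with a two-finger parallel gripper is mounted at the origin on the work surface. World frame = base frame: x ahead of the robot, y to its left, z up, the work surface at z = 0. Lengths are in mm, angles in rad, forces in N, time in s.
With the tool pointing down it reaches from about 350 to 1000 mm from the base axis. Payload 7.1 kg.
Tool frame: the origin (TCP) lies on the centre line of the jaws, within the pads' length; the fingertips stand 19 mm ahead of it and the grasp point (between the pads) is the TCP (robot.tips_ahead is the distance from the TCP to the fingertips, in mm); z points along the fingers, y is the line along which they close (so a half turn about z gives the same grasp; the last joint's range is limited). The gripper opens to 85 mm and grips with 20 to 120 N. Pads are 22 mm wide; open, the fingers measure 114 mm over their backs; the gripper's body (76 mm by 85 mm) begins 54 mm behind the grasp point. The pads swing forward as they close: fully open they stand 13 mm farther back than shut.
Start: joints at [1.316, 0.423, 1.63, -0, 1.089, -0.019], TCP at [145.982, 607.696, 250.319] pointing down, gripper open.
Joint ranges: [-3, 3], [-0.9, 2.11], [0.09, 2.58], [-1.31, 4.45], [0.11, 2.69], [-2.54, 2.54]. Speed limits (rad/s): [2.39, 2.39, 3.01, 3.14, 3.14, 3.14].

INTERFACE

Orientations are given as a rotation vector (axis times angle).
In Python, from cell import robot gives the robot as it stands. The module is installed in compiled form; this text tells all that it offers. Calls block until the motion is done:
- robot.goto(position, orientation): joint-space move of the TCP to a pose.
- robot.move_linear(position, attitude=None, max_speed=150, stop_force=None): straight line of the TCP; attitude=None keeps the orientation; max_speed is the mean speed in mm/s. With stop_force (N) it stops when the force on the tool has changed by that much, and returns True; else False.
- robot.move_j(angles): joint-space move.
- robot.command_gripper(opening): opening from 0.0 (shut) to 1.0 (fully open); the grip force is fixed at half the most; returns when the fingers have stopped.
- robot.pause(seconds).
- robot.ik(position, orientation): joint angles nearest the present ones, or None.
- robot.get_state(): the state.
- robot.read_camera(name): name is "side" or "top"; returns the picture (384x512x3 uint8, red, green, blue); there is no depth.
- robot.camera_model(name): a dict with "fx", "fy", "cx", "cy" (pixels), "D" ([k1, k2, p1, p2, k3] as OpenCV has them; the pictures are not rectified), "rvec" (rotation vector, rad) and "tvec" (3), from world to camera coordinates, as OpenCV has them. Camera axes: x right, y down, z forward; pixel columns grow to the right and rows downward; lengths in mm; the calibration is good to about 2 mm. A picture is of the moment at which its call begins. camera_model takes no time and is no camera call.
A pose or a line that the arm cannot do raises robot.Unreachable and nothing moves.
- robot.finish_job(): hands the job in; it is judged then, once.
The state is a dict: "t": time; "joint_positions": joint angles; "qvel": joint speeds; "joint_efforts": joint torques, N m; "eef_pos": TCP position; "eef_rot": TCP orientation; "contact_force": force on the tool from outside, world axes, zero at the start; "moment": the same for the moment, N m; "grip_width": opening from 0.0 (shut) to 1.0 (fully open); "gripper_force": force on a finger pad.
Only numpy, scipy, OpenCV 4.12 (cv2) and the standard library are available. Lean on these libraries where they do the work, as an engineer would, in place of code of your own. Each camera call takes 0.05 s, during which the arm holds its last target. There are 200 camera calls.

TASK

Clear both oil cans off the storage board into the aluminium tray, leaving the yellow cup where it is until both stand there. Then fetch the yellow cup and nest it upright and fully home in the blue holder with no more than a light push so that it does not jam, and only after that put each can back upright on the middle of the pad of its own colour. Set things down without dropping them, keep the cans and the cup from toppling, and leave the glass jar where it is.

Things in the scene. Friction and masses are not known exactly. Their poses are not given: they have to be found in the camera images.
- red_can_mid (a point): red oil can: cylinder 62 mm across and 112 mm tall, an 8 mm sloped shoulder, then a straight red neck with cap, 30 mm across and 35 mm tall, to take from above; 155 mm tall in all, about 0.3 kg, loose, with a white paper band. Stands at the start on the pad of its own colour. Point: on its axis half-way up, 77.5 mm above its underside; z is up its axis.
- green_can_mid (a point): green oil can: cylinder 62 mm across and 112 mm tall, an 8 mm sloped shoulder, then a straight green neck with cap, 30 mm across and 35 mm tall, to take from above; 155 mm tall in all, about 0.3 kg, loose, with a white paper band. Stands at the start on the pad of its own colour. Point: on its axis half-way up, 77.5 mm above its underside; z is up its axis.
- cup_mid (a point): Yellow open plastic parts cup, 72 mm tall: outside it tapers from 38 mm across at the foot to 58 mm at 50 mm up, then a straight rim band 61 mm across from 50 mm to the top, to grip from outside; about 80 g, loose. It stands on the plywood storage board behind the two cans (farther from the robot, about 13 mm from each), with a low wooden ledge, 40 mm above the bench, behind it. Point: on its axis, 36 mm above its underside; z is up its axis.
- red_pad: red round pad 80 mm across and 2 mm thick, fixed on the plywood storage board: the home of the red can. Origin at the centre of its underside, so the can stands 2 mm above it. The board's top is level with this origin, 12 mm above the bench. The pads' centres are 110 mm apart, side by side in front of the yellow cup.
- green_pad: green round pad 80 mm across and 2 mm thick, fixed on the plywood storage board: the home of the green can. Origin at the centre of its underside, so the can stands 2 mm above it. The board's top is level with this origin, 12 mm above the bench. The pads' centres are 110 mm apart, side by side in front of the yellow cup.
- tray: Shallow open aluminium tray, fixed on the bench, empty at the start: 210 mm (its x) by 120 mm (its y), 22 mm high, walls and floor 4 mm thick, where the cans are parked. Origin at the centre of its underside. Room for the two cans one behind the other along its x, for example 45 mm either side of the centre.
- holder_floor (a point): Blue-painted steel cup holder screwed to the bench: a tapered socket 44 mm high with an outside width of 73 mm at the top, on a round foot 100 mm across. Its bore is 36 mm deep, about 56 mm across at the mouth and 42 mm at its floor; the cup goes in foot first with about 2 mm of play all round and is home when its foot rests on the floor. Point: centre of that floor, 8 mm above the bench; z up. When home, the cup stands 36 mm out of it.
- jar_mid (a point): Glass jar with a brass lid, 60 mm across, 85 mm tall, standing in front of the storage board; a bystander to leave alone. Point: on its axis, 42 mm above the bench.

How it is judged (in metres and radians):
On the way, in this order (a step that is already met when the one before it is completed fails the run):
1. both cans stand upright and released in the tray, the cup still in its place (x of red_can_mid in the frame of tray between -0.085 and 0.085 m and y of red_can_mid in the frame of tray between -0.045 and 0.045 m and z of red_can_mid in the frame of tray between 0.07 and 0.095 m and angle between each of red_can_mid, green_can_mid's own z axis and vertical below 0.1 rad and contact force between the fingers and red_can below 0.1 N and linear speed of each of red_can, green_can below 0.02 m/s and angular speed of each of red_can, green_can below 0.2 rad/s and x of green_can_mid in the frame of tray between -0.085 and 0.085 m and y of green_can_mid in the frame of tray between -0.045 and 0.045 m and z of green_can_mid in the frame of tray between 0.07 and 0.095 m and contact force between the fingers and green_can below 0.1 N and distance of cup_mid from where it was at the start of the episode below 0.03 m), for 0.2 s.
2. the cup is nested upright and fully home in the holder and released, both cans still in the tray (horizontal distance between cup_mid and holder_floor below 0.006 m and angle between cup_mid's own z axis and vertical below 0.08 rad and z of cup_mid in the frame of holder_floor between 0.03 and 0.041 m and contact force between the fingers and cup below 0.1 N and linear speed of each of cup, red_can, green_can below 0.02 m/s and angular speed of each of cup, red_can, green_can below 0.2 rad/s and x of red_can_mid in the frame of tray between -0.085 and 0.085 m and y of red_can_mid in the frame of tray between -0.045 and 0.045 m and z of red_can_mid in the frame of tray between 0.07 and 0.095 m and angle between each of red_can_mid, green_can_mid's own z axis and vertical below 0.1 rad and contact force between the fingers and red_can below 0.1 N and x of green_can_mid in the frame of tray between -0.085 and 0.085 m and y of green_can_mid in the frame of tray between -0.045 and 0.045 m and z of green_can_mid in the frame of tray between 0.07 and 0.095 m and contact force between the fingers and green_can below 0.1 N), for 0.2 s.
At the end, for the whole second after the job is handed in: Each can stands upright (within 0.1 rad), released and at rest on the pad of its own colour, within 15 mm of its centre; the cup is upright (0.08 rad), released and at rest in the holder, within 6 mm of its axis and with its foot within 5 mm of the holder's floor (horizontal distance between red_can_mid and red_pad below 0.015 m and angle between each of red_can_mid, green_can_mid's own z axis and vertical below 0.1 rad and z of red_can_mid in the frame of red_pad between 0.074 and 0.086 m and contact force between the fingers and red_can below 0.1 N and linear speed of each of red_can, green_can, cup below 0.02 m/s and angular speed of each of red_can, green_can, cup below 0.2 rad/s and horizontal distance between green_can_mid and green_pad below 0.015 m and z of green_can_mid in the frame of green_pad between 0.074 and 0.086 m and contact force between the fingers and green_can below 0.1 N and horizontal distance between cup_mid and holder_floor below 0.006 m and angle between cup_mid's own z axis and vertical below 0.08 rad and z of cup_mid in the frame of holder_floor between 0.03 and 0.041 m and contact force between the fingers and cup below 0.1 N); the robot touches nothing.
It fails at once if the cup is pressed into or against the holder with more than 30 N (jammed) (contact force between cup and holder above 30 N).
It fails at once if the glass jar is shifted by more than 30 mm or tipped (distance of jar_mid from where it was at the start of the episode above 0.03 m or angle between jar_mid's own z axis and vertical above 0.4 rad).
It fails at once if a can or the cup topples (more than 0.6 rad) (angle between any of red_can_mid, green_can_mid, cup_mid's own z axis and vertical above 0.6 rad).
It fails at once if a can or the cup is dropped (falls freely faster than 0.7 m/s, as from 25 mm) ((contact force between the fingers and red_can below 0.05 N and linear speed of red_can above 0.7 m/s) or (contact force between the fingers and green_can below 0.05 N and linear speed of green_can above 0.7 m/s) or (contact force between the fingers and cup below 0.05 N and linear speed of cup above 0.7 m/s)).
It also fails if it takes over 128 s, if anything falls off the work surface, if the arm or the gripper's body presses on something with over 40 N, if the wrist force passes 120 N, or if a joint passes its speed limit or range.

## Working session

There is one attempt and no reset: what is moved stays moved. The work goes in short steps, each a Python script; the robot and the scene stay as the last script left them, time stands still between calls to the robot, and variables do not carry over. Pictures are saved under pics/ and viewed, at most 14 in all, crops included, and the job is handed in when it is done.

```bash
mkdir -p pics; python3 - <<'E'
from cell import robot
import cv2
for n in("top","side"):
    im=robot.read_camera(n); cv2.imwrite(f"pics/{n}0.png",im[:,:,::-1]); print(n,robot.camera_model(n))
s=robot.get_state();print(s)
E
```

```text
top {'fx': 398.2489765462079, 'fy': 398.2489765462079, 'cx': 260.08341041321944, 'cy': 191.18776030577845, 'D': array([-0.10099916,  0.        ,  0.        ,  0.        ,  0.        ]), 'rvec': array([ 2.11514539, -2.13936828,  0.18637605]), 'tvec': array([  31.02929721,  577.41114673, 1074.58845909])}
side {'fx': 399.52983441688446, 'fy': 399.52983441688446, 'cx': 255.52556751522928, 'cy': 186.0720677682871, 'D': array([-0.02059428,  0.        ,  0.        ,  0.        ,  0.        ]), 'rvec': array([ 2.34789921, -0.53549192,  0.21145039]), 'tvec': array([-493.47728226,  247.19078382,  737.61562897])}
{'t': 0.1, 'joint_positions': array([ 1.31601000e+00,  4.23750759e-01,  1.63061983e+00, -3.08399315e-05,
        1.08862169e+00, -1.90339326e-02]), 'qvel': array([ 0.00010789,  0.0004382 , -0.00301025, -0.0001156 , -0.00114658,
       -0.00061632]), 'joint_efforts': array([ 9.89680011e-04, -5.58425403e+01, -2.82444030e+01,  1.59695051e-04,
        3.02565924e-03, -2.81377328e-05]), 'eef_pos': array([145.86693873, 607.24909964, 249.62948819]), 'eef_rot': array([-3.69420296e-01, -3.11963108e+00,  2.18369327e-03]), 'contact_force': array([ 0.83962462, -0.22583238,  0.57797445]), 'moment': array([0.04747014, 0.00140744, 0.01675605]), 'gripper_force': 0.0, 'grip_width': 0.9979985977832174}
```

View pics/top0.png

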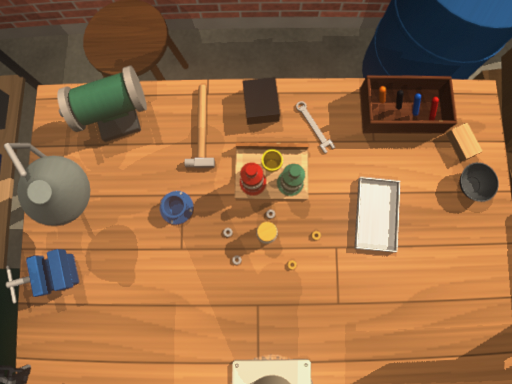

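View pics/side0.png

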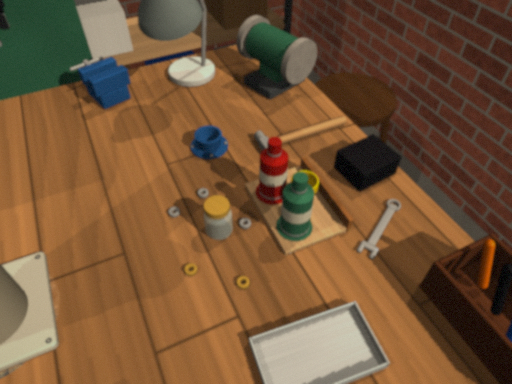

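```bash
cat > h.py <<'E'
import numpy as np, cv2
from cell import robot
def cam(n):
    m=robot.camera_model(n); K=np.array([[m["fx"],0,m["cx"]],[0,m["fy"],m["cy"]],[0,0,1.]])
    return K,m["D"],cv2.Rodrigues(m["rvec"])[0],np.array(m["tvec"])
def ray(n,p):
    K,D,R,t=cam(n); q=cv2.undistortPoints(np.array([[p]],float),K,D)[0,0]
    return -R.T@t, R.T@np.array([q[0],q[1],1.])
def onz(n,p,z):
    c,d=ray(n,p); return c+d*(z-c[2])/d[2]
def tri(p1,p2):
    c1,d1=ray("top",p1);c2,d2=ray("side",p2)
    s=np.linalg.lstsq(np.c_[d1,-d2],c2-c1,rcond=None)[0]
    a,b=c1+s[0]*d1,c2+s[1]*d2
    return (a+b)/2,np.linalg.norm(a-b)
def proj(n,P):
    K,D,R,t=cam(n); return cv2.projectPoints(np.array(P,float).reshape(-1,1,3),cv2.Rodrigues(R)[0],t,K,D)[0][:,0]
E
python3 - <<'E'
from h import *
t=cv2.imread("pics/top0.png"); s=cv2.imread("pics/side0.png")
a=cv2.resize(t[140:260,150:410],None,fx=3,fy=3,interpolation=2); b=cv2.resize(s[120:250,180:350],None,fx=4.5,fy=4.5,interpolation=2)
cv2.imwrite("pics/t1.png",a);cv2.imwrite("pics/s1.png",b); print(a.shape,b.shape)
print(proj("top",[[146,607,250],[0,0,0]]),proj("side",[[146,607,250]]), [ray(n,(0,0))[0] for n in("top","side")])
E
```

```text
(360, 780, 3) (585, 765, 3)
[[  9.03529781 363.29544505]
 [271.24674487 398.92155798]] [[ 0.21871366 34.45667067]] [array([ 378.87924085,   22.50697144, 1159.76323581]), array([ 305.37106162, -499.94209458,  710.98969374])]
```

View pics/t1.png

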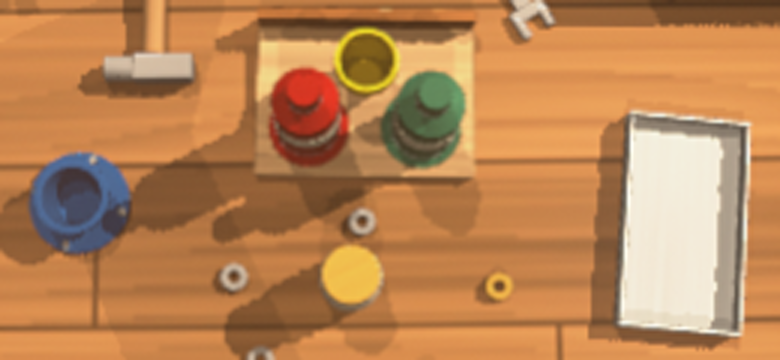

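View pics/s1.png

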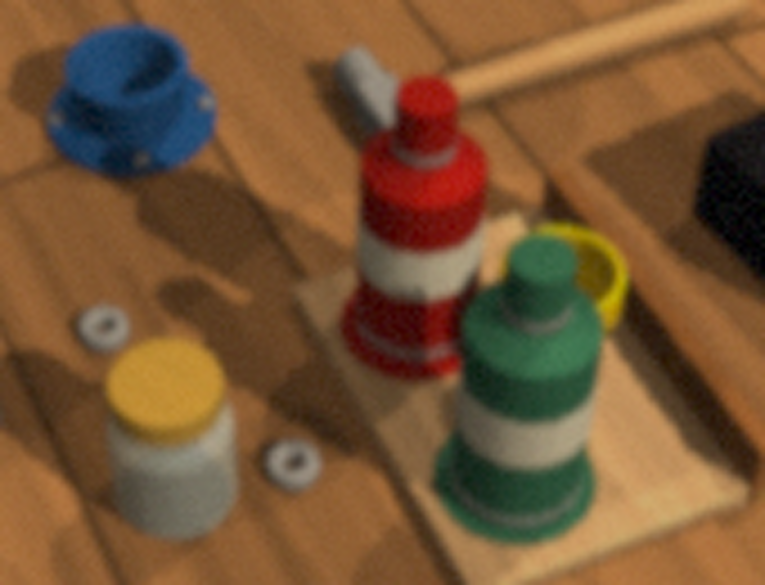

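```bash
python3 - <<'E'
from h import *
T=lambda x,y:(150+(x+.5)/3-.5,140+(y+.5)/3-.5); S=lambda x,y:(180+(x+.5)/4.5-.5,120+(y+.5)/4.5-.5)
r=lambda v:np.round(v,1)
for n,a,b,z in(("red",(305,86),(428,92),169),("green",(434,89),(543,253),169),("jar",(352,275),(166,383),85),("holdermouth",(75,196),(127,62),44),):
    p,e=tri(T(*a),S(*b)); print(n,r(p),r(e),"top@z",r(onz("top",T(*a),z)),"side@z",r(onz("side",S(*b),z)))
for n,z0 in(("top",6),("side",6)):
  im=cv2.imread(f"pics/{n}0.png"); h=cv2.cvtColor(im,cv2.COLOR_BGR2HSV)
  roi=np.zeros(h.shape[:2],np.uint8)
  (roi[140:260,150:410] if n=="top" else roi[120:170,180:240]).fill(255)
  def big(lo,hi,roi=roi):
    m=cv2.inRange(h,lo,hi)&roi; c=max(cv2.findContours(m,0,1)[0],key=cv2.contourArea); return c
  c=big((100,100,30),(125,255,255)); e=cv2.fitEllipse(cv2.convexHull(c)); print(n,"holder foot",r(e[0]),r(e[1]),r(onz(n,e[0],z0)))
  # footprint extents on z plane
  if n=="top":
    roi2=roi*0; roi2[145:175,255:290]=255
    c=big((22,120,60),(32,255,255),roi2); e=cv2.fitEllipse(cv2.convexHull(c)); print("cup rim",r(e[0]),r(e[1]),r(onz(n,e[0],84)))
    P=[onz(n,T(*q),22) for q in((629,112),(749,122),(741,335),(617,325))]
    print("tray",r(P),r(np.mean(P,0)),[r(np.linalg.norm(P[i]-P[i-1])) for i in range(4)])
    B=[onz(n,T(*q),12) for q in((259,28),(474,30),(474,178),(256,176))]; print("board",r(B))
    # cyl pixel check of mouth dark
    g=cv2.cvtColor(im,6)[185:225,155:200]
E
```

```text
red [614.7  46.2 170.9] 2.1 top@z [616.2  45.9 169. ] side@z [614.7  48.2 169. ]
green [611.6 -63.6 168.6] 1.6 top@z [612.3 -63.9 169. ] side@z [610.6 -63.8 169. ]
jar [462.    6.9  84.7] 0.9 top@z [461.5   7.   85. ] side@z [462.3   6.6  85. ]
holdermouth [540.9 266.8  49. ] 0.7 top@z [542.  267.9  44. ] side@z [542.4 272.7  44. ]
top holder foot [175.7 204.2] [24.6 30.5] [549.8 273.2   6. ]
cup rim [271.8 159.4] [21.8 22. ] [661.6  -9.3  84. ]
tray [[ 621.9 -267.5   22. ]
 [ 610.7 -386.7   22. ]
 [ 403.5 -364.6   22. ]
 [ 415.4 -245.1   22. ]] [ 512.9 -316.    22. ] [np.float64(207.8), np.float64(119.7), np.float64(208.4), np.float64(120.1)]
board [[ 713.8   95.1   12. ]
 [ 709.3 -119.1   12. ]
 [ 560.  -114.2   12. ]
 [ 564.5   98.    12. ]]
side holder foot [208.3 142.5] [32.3 35.3] [543.4 281.    6. ]
```

```bash
cat >> h.py <<'E'
A=np.array([0,-np.pi,0])
def show(tag):
    s=robot.get_state(); print(tag,"t",round(s["t"],1),"p",np.round(s["eef_pos"],1),"F",np.round(s["contact_force"],1),"w",round(s["grip_width"],3),"gf",round(s["gripper_force"],1),flush=True)
def pick(x,y,z,up):
    robot.goto([x,y,up],A); robot.move_linear([x,y,z+35],max_speed=200)
    print("contact on way down:",robot.move_linear([x,y,z],max_speed=60,stop_force=8)); show("down")
    robot.command_gripper(0.0); show("gripped")
    robot.move_linear([x,y,z+8],max_speed=40); robot.move_linear([x,y,up],max_speed=150); show("up")
def place(x,y,z,up,f=6,release=1.0):
    robot.goto([x,y,up],A); robot.move_linear([x,y,z+8],max_speed=150); show("above")
    print("touch",robot.move_linear([x,y,z-4],max_speed=20,stop_force=f)); show("set")
    robot.command_gripper(release); robot.pause(.2)
    robot.move_linear([x,y,up],max_speed=200); show("released")
E
python3 - <<'E'
from h import *
print(robot.tips_ahead,robot.ik([612,-64,240],A),robot.ik([661,-9,180],A),robot.ik([542,268,180],A))
pick(611.8,-63.8,157,245)
E
```

```text
19.0 [-1.23536628e-01  4.20596044e-01  1.66037828e+00 -4.44089210e-16
  1.06061833e+00 -1.69433295e+00] [-3.16172220e-02  5.54555326e-01  1.59225013e+00 -4.44089210e-16
  9.94787193e-01 -1.60241355e+00] [ 0.43952732  0.47990211  1.72550945  0.          0.93618109 -1.131269  ]
contact on way down: False
down t 4.1 p [611.9 -63.8 156.9] F [-1.2 -0.7  0.8] w 1.002 gf 0.0
gripped t 4.7 p [612.  -63.9 157.4] F [-0.1 -1.   4.5] w 0.335 gf 59.0
up t 5.7 p [611.1 -63.7 244.2] F [-0.2  0.1 -4.5] w 0.333 gf 59.3
```

```bash
python3 - <<'E'
from h import *
place(468,-311.5,147,245)
pick(615.2,46.5,157,245)
place(557.8,-320.8,147,245)
for n in("top","side"): cv2.imwrite(f"pics/{n}2.png",robot.read_camera(n)[:,:,::-1])
a=cv2.imread("pics/top2.png")[130:270,150:410]; b=cv2.imread("pics/side2.png")
o=np.vstack([cv2.resize(a,(520,280)),cv2.resize(b[100:256,150:450],(520,270))]); cv2.imwrite("pics/m2.png",o)
E
```

```text
above t 7.6 p [ 468.8 -311.5  155.5] F [-0.5  0.1 -3.2] w 0.336 gf 59.3
touch True
set t 8.0 p [ 468.4 -311.9  147.4] F [0.2 0.4 5.6] w 0.331 gf 59.9
released t 9.5 p [ 467.5 -311.2  244.4] F [-0.2  0.2 -0. ] w 0.997 gf 0.0
contact on way down: False
down t 12.1 p [615.3  46.6 156.9] F [-0.7 -0.1  0.4] w 0.999 gf 0.0
gripped t 12.6 p [615.4  46.7 157.5] F [-0.9  2.2  3.4] w 0.333 gf 59.4
up t 13.7 p [614.5  46.4 244.2] F [-0.6 -0.1 -3.4] w 0.333 gf 59.4
above t 15.8 p [ 558.6 -320.8  155.8] F [ 0.5 -0.1 -3.1] w 0.333 gf 59.4
touch True
set t 16.2 p [ 558.2 -320.9  147.4] F [0.6 0.6 4.9] w 0.336 gf 60.4
released t 17.7 p [ 557.3 -320.5  244.3] F [-1.1 -0.4 -0.6] w 1.003 gf 0.0
```

View pics/m2.png

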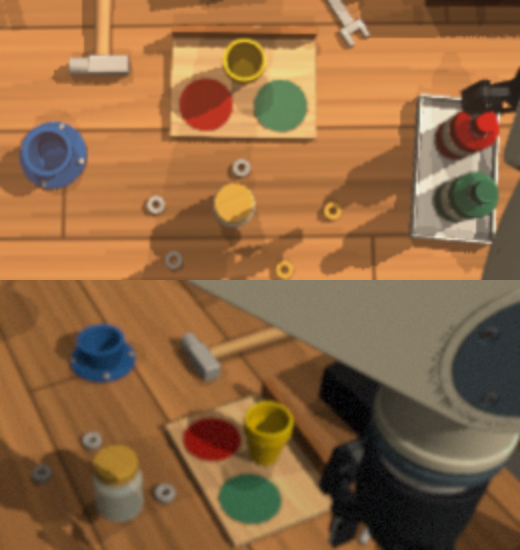

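```bash
python3 - <<'E'
from h import *
r=lambda v:np.round(v,1)
def fit(n,lo,hi,box,z,name):
    im=cv2.imread(f"pics/{n}2.png"); x0,y0,x1,y1=box
    h=cv2.cvtColor(cv2.resize(im[y0:y1,x0:x1],None,fx=4,fy=4,interpolation=2),40)
    m=cv2.inRange(h,lo,hi); c=cv2.convexHull(max(cv2.findContours(m,0,1)[0],key=cv2.contourArea))
    P=np.array([onz(n,((p[0]+.5)/4-.5+x0,(p[1]+.5)/4-.5+y0),z)[:2] for p in c[:,0]],np.float32)
    e=cv2.fitEllipse(P); q=cv2.minEnclosingCircle(P); print(n,name,"ell",r(e[0]),r(e[1]),"circ",r(q[0]),r(2*q[1]))
for n,b in(("top",(235,165,270,200)),("side",(235,170,300,208))): fit(n,(0,170,40),(6,255,255),b,14,"redpad"); 
for n,b in(("top",(272,165,310,200)),("side",(270,210,320,245))): fit(n,(60,80,40),(88,255,255),b,14,"greenpad")
for n,b in(("top",(258,145,288,175)),("side",(285,165,325,210))): fit(n,(22,120,40),(34,255,255),b,84,"cuprim(top only)")
for n,b in(("top",(150,180,205,235)),("side",(180,118,235,165))): fit(n,(98,90,20),(130,255,255),b,6,"foot")
a=[cv2.resize(cv2.imread("pics/top2.png")[180:235,150:205],(390,390),interpolation=2),cv2.resize(cv2.imread("pics/side2.png")[118:168,185:235],(390,390),interpolation=2)]
cv2.imwrite("pics/h2.png",np.hstack(a))
E
```

```text
top redpad ell [612.4  46.4] [75.  75.6] circ [612.7  46.4] 76.3
side redpad ell [612.3  45.9] [75.3 75.9] circ [612.1  45.9] 76.5Traceback (most recent call last):
  File "<stdin>", line 10, in <module>
  File "<stdin>", line 8, in fit
cv2.error: OpenCV(4.12.0) /io/opencv/modules/imgproc/src/shapedescr.cpp:361: error: (-201:Incorrect size of input array) There should be at least 5 points to fit the ellipse in function 'fitEllipseNoDirect'
```

```bash
cat > m.py <<'E'
from h import *
r=lambda v:np.round(v,1)
def fit(n,lo,hi,box,z,name,k="2"):
    im=cv2.imread(f"pics/{n}{k}.png"); x0,y0,x1,y1=box
    h=cv2.cvtColor(cv2.resize(im[y0:y1,x0:x1],None,fx=4,fy=4,interpolation=2),40)
    m=cv2.inRange(h,lo,hi); c=cv2.convexHull(max(cv2.findContours(m,0,1)[0],key=cv2.contourArea))
    P=np.array([onz(n,((p[0]+.5)/4-.5+x0,(p[1]+.5)/4-.5+y0),z)[:2] for p in c[:,0]],np.float32)
    e=cv2.fitEllipse(P); q=cv2.minEnclosingCircle(P); print(n,name,"ell",r(e[0]),r(e[1]),"circ",r(q[0]),r(2*q[1]))
    return P
E
python3 - <<'E'
from m import *
for n,b in(("top",(272,165,310,200)),("side",(270,210,320,245))): fit(n,(38,50,20),(95,255,255),b,14,"greenpad")
for n,b in(("top",(258,145,288,175)),): fit(n,(22,120,40),(34,255,255),b,84,"cuprim(top only)")
for n,b in(("top",(150,180,205,235)),("side",(180,118,235,165))): fit(n,(98,70,10),(135,255,255),b,6,"foot")
a=[cv2.resize(cv2.imread("pics/top2.png")[180:235,150:205],(390,390),interpolation=2),cv2.resize(cv2.imread("pics/side2.png")[118:168,185:235],(390,390),interpolation=2)]
cv2.imwrite("pics/h2.png",np.hstack(a))
E
```

```text
top greenpad ell [609.8 -63.2] [75.1 76.1] circ [610.  -62.8] 76.6
side greenpad ell [609.4 -63.7] [76.  76.6] circ [609.3 -63.6] 77.2
top cuprim(top only) ell [661.6  -9.5] [60.  62.9] circ [661.9  -9.3] 63.3
top foot ell [542.  271.5] [94.2 96.5] circ [541.7 272. ] 97.2
side foot ell [544.6 284. ] [ 97.7 134.3] circ [546.5 286.3] 132.3
```

View pics/h2.png

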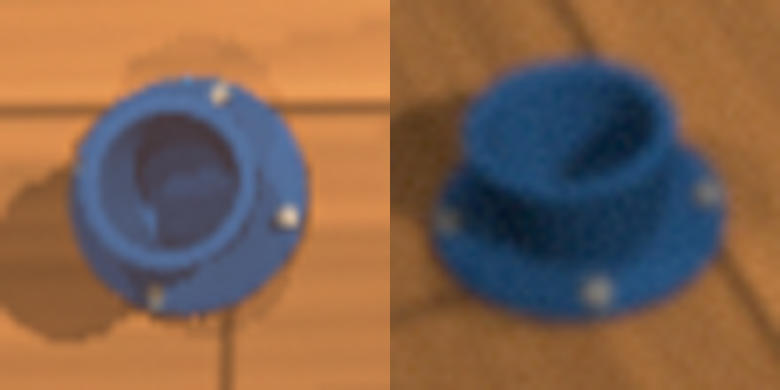

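```bash
python3 - <<'E'
from m import *
T=lambda x,y:(150+x*55/390-.5,180+y*55/390-.5); S=lambda x,y:(185+x*50/390-.5,118+y*50/390-.5)
p,e=tri(T(167.5,183.5),S(570,129)); print("rim tri",r(p),r(e),"top44",r(onz("top",T(167.5,183.5),44)),"side44",r(onz("side",S(570,129),44)))
print("bore top44",r(onz("top",T(169.5,182),44)))
for z in(4,8):
  a=[onz("top",T(*q),z) for q in((220,93),(155,297),(288,216))]; b=[onz("side",S(*q),z) for q in((448,218),(707,190),(597,291))]
  print(z,"screws top",r(a),r((a[0]+a[1])/2),"side",r(b),r((b[0]+b[1])/2))
E
```

```text
rim tri [601.6 248.4  34.8] 129.5 top44 [541.  272.3  44. ] side44 [657.1 214.7  44. ]
bore top44 [541.6 271.5  44. ]
4 screws top [[584.7 260.1   4. ]
 [499.5 285.3   4. ]
 [532.7 230.5   4. ]] [542.1 272.7   4. ] side [[620.3 233.4   4. ]
 [706.5 208.1   4. ]
 [649.9 178.9   4. ]] [663.4 220.8   4. ]
8 screws top [[584.  259.3   8. ]
 [499.1 284.4   8. ]
 [532.1 229.8   8. ]] [541.5 271.8   8. ] side [[618.5 229.3   8. ]
 [704.2 204.1   8. ]
 [648.  175.    8. ]] [661.4 216.7   8. ]
```

```bash
python3 - <<'E'
from m import *
S=lambda x,y:(185+(x-390)*50/390-.5,118+y*50/390-.5)
print("rim side44",r(onz("side",S(570,129),44)))
for z in(4,8):
  b=[onz("side",S(*q),z) for q in((448,218),(707,190))]; print(r((b[0]+b[1])/2), r(np.linalg.norm(b[0]-b[1])))
pick(661.7,-9.4,78,170)
robot.goto([541.7,271.5,130],A); show("over holder"); robot.pause(.3)
for n in("top","side"): cv2.imwrite(f"pics/{n}3.png",robot.read_camera(n)[:,:,::-1])
a=[cv2.resize(cv2.imread("pics/top3.png")[160:250,130:220],(390,390),interpolation=2),cv2.resize(cv2.imread("pics/side3.png")[80:170,170:260],(390,390),interpolation=2)]
cv2.imwrite("pics/h3.png",np.hstack(a))
E
```

```text
rim side44 [540.8 270.5  44. ]
[543.2 278.5   4. ] 88.6
[541.8 274.1   8. ] 88.1
contact on way down: False
down t 20.2 p [661.8  -9.4  77.9] F [ 0.5 -1.1  0.1] w 1.003 gf 0.0
gripped t 20.6 p [662.5  -9.4  79.1] F [-0.6  0.2  5.4] w 0.699 gf 64.6
up t 21.7 p [661.1  -9.4 169.3] F [-0.1  0.  -1.2] w 0.698 gf 64.6
over holder t 22.8 p [542.4 270.8 130. ] F [-0.9  0.3 -0.7] w 0.701 gf 64.6
```

View pics/h3.png

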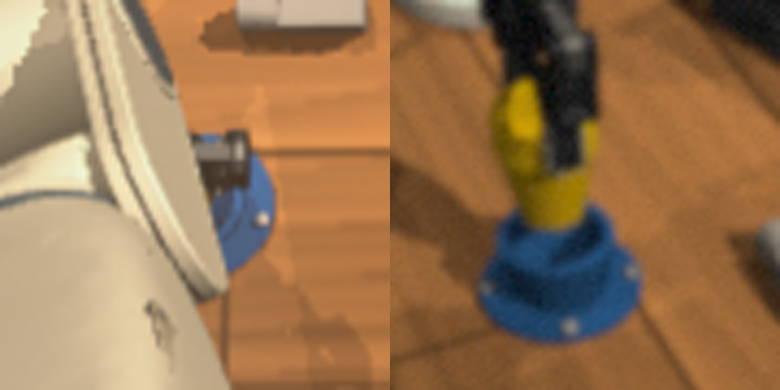

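```bash
python3 - <<'E'
from h import *
print(robot.move_linear([541.6,271.6,88],max_speed=60,stop_force=5)); show("a")
print(robot.move_linear([541.6,271.6,71],max_speed=12,stop_force=5)); show("b")
E
```

```text
False
a t 24.1 p [541.8 271.7  88.1] F [-0.9 -0.1  0.1] w 0.695 gf 64.6
True
b t 25.1 p [541.7 271.7  75.1] F [-0.7 -0.1  5.2] w 0.703 gf 65.1
```

```bash
python3 - <<'E'
from m import *
robot.command_gripper(1.0); robot.pause(.3); show("open")
robot.move_linear([541.6,271.6,180],max_speed=120)
robot.goto([520,-100,300],A); robot.pause(.2); show("away")
for n in("top","side"): cv2.imwrite(f"pics/{n}4.png",robot.read_camera(n)[:,:,::-1])
fit("top",(22,120,40),(34,255,255),(150,180,205,235),80,"cuprim","4")
a=[cv2.resize(cv2.imread("pics/top4.png")[130:270,150:410],(520,280)),cv2.resize(cv2.imread("pics/side4.png")[90:180,150:320],(520,275),interpolation=2)]
cv2.imwrite("pics/h4.png",np.vstack(a))
E
```

```text
open t 25.8 p [541.1 271.4  74.4] F [-0.2  0.8  0.5] w 1.0 gf 0.0
away t 28.5 p [520.2 -99.1 299.6] F [ 0.2  0.6 -0.2] w 1.003 gf 0.0
top cuprim ell [540.5 270.7] [61.  62.8] circ [540.9 270.7] 63.2
```

View pics/h4.png

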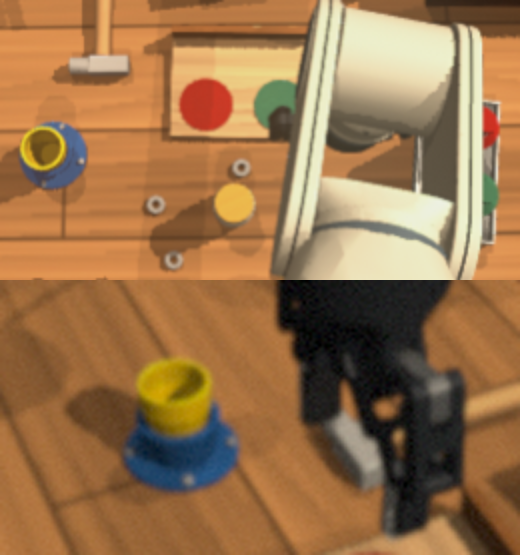

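```bash
python3 - <<'E'
from m import *
pick(557.8,-320.8,147,245); place(613,46.3,157,245)
pick(468,-311.5,147,245); place(610.3,-63.5,157,245)
robot.goto([450,-330,300],A); robot.pause(.3); show("away")
T=lambda x,y:(x,y)
for n in("top","side"): cv2.imwrite(f"pics/{n}5.png",robot.read_camera(n)[:,:,::-1])
a=[cv2.resize(cv2.imread("pics/top5.png")[140:260,150:410],(780,360),interpolation=2),cv2.resize(cv2.imread("pics/side5.png")[115:245,180:440],(460,230),interpolation=2)]
o=np.zeros((590,780,3),np.uint8);o[:360]=a[0];o[360:,:460]=a[1]
cv2.imwrite("pics/h5.png",o)
E
```

```text
contact on way down: False
down t 30.7 p [ 557.9 -320.9  146.9] F [0.4 0.4 0.7] w 1.001 gf 0.0
gripped t 31.2 p [ 558.  -320.7  147.4] F [-0.7  0.7  4.1] w 0.335 gf 59.1
up t 32.3 p [ 557.2 -320.4  244.1] F [ 0.4 -0.2 -4.3] w 0.334 gf 59.4
above t 34.4 p [613.6  45.8 165.5] F [-0.1 -0.3 -2.5] w 0.333 gf 59.4
touch True
set t 34.9 p [613.5  46.5 157.4] F [0.  0.8 4.6] w 0.333 gf 60.2
released t 36.2 p [612.5  46.3 244.4] F [0.8 1.1 0.1] w 0.999 gf 0.0
contact on way down: False
down t 38.9 p [ 468.  -311.6  146.9] F [-0.8  0.5  0.2] w 1.0 gf 0.0
gripped t 39.4 p [ 468.3 -311.8  147.4] F [-1.1 -1.8  3.5] w 0.332 gf 59.1
up t 40.5 p [ 467.4 -311.1  244.2] F [-0.4 -0.7 -3.2] w 0.331 gf 59.3
above t 42.3 p [610.8 -64.2 165.6] F [-0.  -0.  -3.7] w 0.335 gf 59.4
touch True
set t 42.8 p [610.8 -63.6 157.4] F [-0.1 -1.1  3.4] w 0.333 gf 60.0
released t 44.2 p [609.8 -63.4 244.4] F [-0.1 -0.5 -0.8] w 1.001 gf 0.0
away t 45.7 p [ 450.5 -329.4  299.8] F [0.3 0.9 0.5] w 1.001 gf 0.0
```

View pics/h5.png

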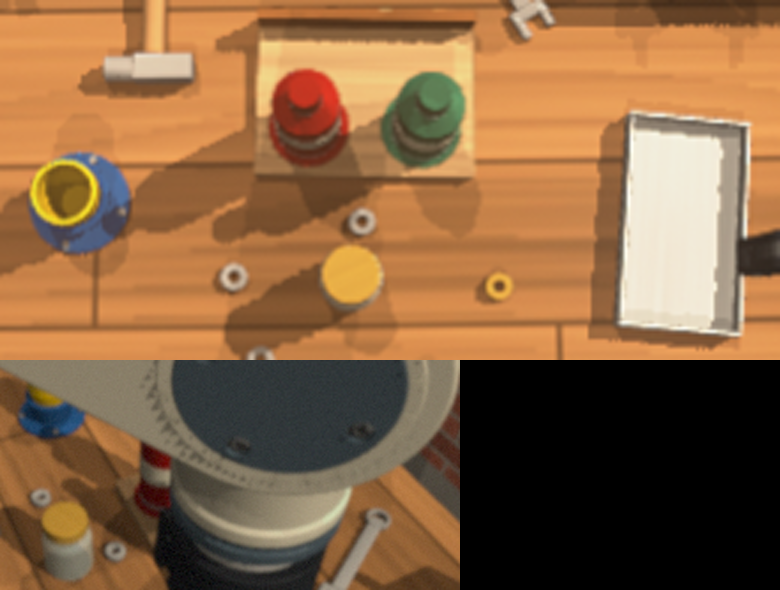

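The picture shows both cans upright on their own pads, with cap tops at crop pixels (305,87) and (434,90), the same as at the start. The cup is in the holder at (64,192), and the jar hasn't moved.

```bash
python3 -c "
from cell import robot
print(robot.finish_job())"
```

```text
the job is handed in; nothing more can be done
None
```

The job is done and handed in at about 46 s of the 128 s allowed: the cup is home in the blue holder, each can stands upright on the pad of its own colour, and the jar has not moved; the hand-in returned no verdict.

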